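# Lock the stop screw with the red-handled jam nut

### The arm

A 6-joint arm with a two-finger parallel gripper is mounted at the origin on the work surface. World frame = base frame: x ahead of the robot, y to its left, z up, the work surface at z = 0. Lengths are in m, angles in rad, forces in N, time in s.
With the tool pointing down it reaches from about 0.4 to 0.925 m from the base axis. Payload 3.4 kg.
Tool frame: the origin (TCP) lies on the centre line of the jaws, within the pads' length; the fingertips stand 8 mm ahead of it and the grasp point (between the pads) lies 11 mm behind it; z points along the fingers, y is the direction in which the jaws open and shut (so a half turn about z gives the same grasp; the last joint's range is limited). The gripper opens to 85 mm and grips with 20 to 120 N. Pads are 22 mm wide; open, the fingers measure 114 mm over their backs; the gripper's body (76 mm by 85 mm) begins 54 mm behind the grasp point. The pads swing forward as they close: fully open they stand 13 mm farther back than shut.
Start: joints at [-1.411, 0.307, 1.506, -0, 1.328, -0.073], TCP at [0.133, -0.56, 0.239] pointing down, gripper open.
Joint ranges: [-3.12, 3.12], [-1.05, 2.28], [0.14, 2.33], [-1.42, 4.57], [0.1, 2.73], [-2.68, 2.68]. Speed limits (rad/s): [2.57, 2.57, 3.14, 3.14, 3.14, 3.14].

### API

Orientations are given as a unit quaternion [w, x, y, z].
In Python, from station import r gives the robot as it stands. The module is installed in compiled form; this text tells all that it offers.
- The arm moves only by the tool play_rows, never from a script. Its argument "increments" is a list of rows, each an object with "xyz": the shift along the tool's x, y, z in mm, a list of three; "delta_rot": the turn, a rotation vector about the tool's x, y, z in rad, a list of three; "hand": the finger opening in mm, from 0 to 85.4. A call has exactly 5 rows; each row is the pose to reach, as a shift and turn from the pose commanded when the call began, along the tool's axes at that moment; what a row does not reach only later rows make up. A row lasts 1/8 s, in which the tool goes at most 62.5 mm and 10.7 degrees, less where a joint would pass 70% of its speed; a pose out of reach is approached as far as the arm can. A call with a gripper value outside its range is refused whole. The fingers move at their own pace and stop on an object; "squeeze" is the grip in N (left out, the last holds). Time passes only in rows, so rows that repeat a pose let the fingers close, or fill a call up. It gives the time, the measured TCP pose, the force and the opening at its end, in the units of the state.
- r.read_state(): the state, without advancing time (a new reading comes with each control period).
- r.capture(name): name is "scene" or "top" or "wrist"; returns the picture (420x560x3 uint8, red, green, blue); there is no depth.
- r.camera_model(name): a dict with "intrinsics" (3x3 intrinsics, pixels), "world_to_cam" (4x4, takes a point from world to camera coordinates). Camera axes: x right, y down, z forward; pixel columns grow to the right and rows downward; lengths in m; the calibration is good to about 2 mm. A picture is of the moment at which its call begins: read the wrist's pose just before it. camera_model takes no time and is no camera call; for the wrist camera it gives the pose at the moment of the call.
- r.job_done(): hands the job in, once; it reports no verdict.
The state is a dict: "time": time; "joint_pos": joint angles; "joint_vel": joint speeds; "tau": joint torques, N m; "eef_pos": TCP position; "tool_rot": TCP orientation; "contact_force": force on the tool from outside, world axes, zero at the start; "torque": the same for the moment, N m; "grip_width": finger opening in m.
Only numpy, scipy, OpenCV 4.12 (cv2) and the standard library are available. Lean on these libraries where they do the work, as an engineer would, in place of code of your own. Each camera call takes 0.05 s, during which the arm holds its last target. There are 200 camera calls.

### The job

On the gear housing with the red handle the stop screw has just been set, and a spanner braced against a brass peg keeps the screw from turning. Swing the red handle clockwise (seen from above) to turn the jam nut until it is fully tight, its lever over the yellow mark, then let go. Do not shift the spanner and its screw, and leave the blue handle where it is.

Things in the scene. Friction and masses are not known exactly. Their poses are not given: they have to be found in the camera images.
- red_housing: Fixed dark cast housing with aluminium cover, x -140 to +70, y -70 to +70, 72 mm high. Origin: at bench level under the vertical axis shared by stop screw and jam nut; z up, x level along the housing, away from its spanner end. On the axis stands the screw, top at 114 mm. A yellow line on the cover, 0.74 rad clockwise from x, marks where the lever points when tight.
- red_nut (a joint): Turn of the jam nut with the red handle, clockwise from above, rad: 0 loose, 1.70 tight (hard end). Its level lever (24 mm wide at most, top at 89 mm) points 0.96 rad minus this value counter-clockwise from the housing's x, so -0.74 when tight. Stiff thread: some 3 N at the handle turns it; it stays where it is left.
- red_screw (a joint): Turn of the stop screw with its spanner, clockwise from above, rad: 0 as set, resting against the peg; a push can turn it back (negative). Stays 0 while the nut is tightened. The flat spanner, 34 mm wide at the screw, 101 to 107 mm high, runs to x = -137 mm of the housing; brass peg, 12 mm thick, top at 108 mm, at x -105, y +16 mm.
- red_grip (a point): Point on the axis of the upright round red handle at the end of the nut's lever, 85 mm from the screw's axis, 118 mm above the bench. The handle is 18 mm thick, from 89 to 138 mm above the bench, fixed to the lever.
- blue_grip (a point): The same point of the upright blue handle on a second, equal housing beside the first (either may be the left one), with its own screw, spanner and nut. Not to be moved.

How it is judged:
By the outcome, as a careful person would: the job done as asked, in the order asked, and still so for the second after the job is handed in, with the robot touching nothing.
It also fails if it takes over 35 s, if anything falls off the work surface, if the arm or the gripper's body presses on something with over 40 N, if the wrist force passes 120 N, or if a joint passes its speed limit or range.

## Working session

There is one attempt and no reset: what is moved stays moved. The work goes in short steps, Python scripts to look and compute and a tool call to move; the robot and the scene stay as the last step left them, time stands still between calls to the robot, and variables do not carry over. Pictures are saved under pics/ and viewed, about 8 in all and at most 12, crops included, and the job is handed in when it is done.

Besides the shell and the picture viewer there is one more tool, called after ">>>" as a command line: name --argument value ..., lists and objects as JSON in quotes. play_rows: Moves the arm, as the interface text tells. Its arguments: {"type":"object","properties":{"increments":{"type":"array"},"squeeze":{"type":"number"}},"required":["increments"]}

```bash
mkdir -p pics; python3 - <<'E'
from station import r
import cv2,numpy as np
s=r.read_state();print(s['time'],s['eef_pos'],s['tool_rot'],s['grip_width'])
for n in('scene','top'):
    im=r.capture(n);cv2.imwrite(f'pics/{n}0.png',im[...,::-1]);m=r.camera_model(n);print(n,m['intrinsics'],np.round(m['world_to_cam'],3))
E
```

```text
0.0 [ 0.13249726 -0.55879568  0.23837172] [-1.06034658e-03  9.93233478e-01  1.16129800e-01 -5.71941677e-05] 0.08563646163947906
scene [[450.04684586   0.         294.11508484]
 [  0.         450.04684586 209.29709577]
 [  0.           0.           1.        ]] [[-0.411  0.912  0.014  0.195]
 [ 0.63   0.295 -0.719 -0.291]
 [-0.659 -0.286 -0.695  1.47 ]
 [ 0.     0.     0.     1.   ]]
top [[451.53682645   0.         283.30420329]
 [  0.         451.53682645 209.9733877 ]
 [  0.           0.           1.        ]] [[-0.007 -1.     0.012  0.027]
 [-0.992  0.005 -0.122  0.562]
 [ 0.122 -0.012 -0.992  1.101]
 [ 0.     0.     0.     1.   ]]
```

View pics/top0.png

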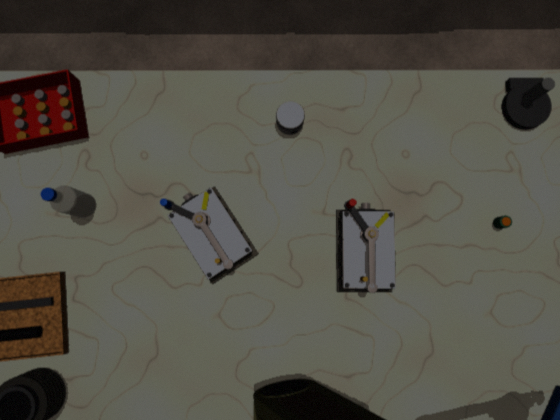

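View pics/scene0.png

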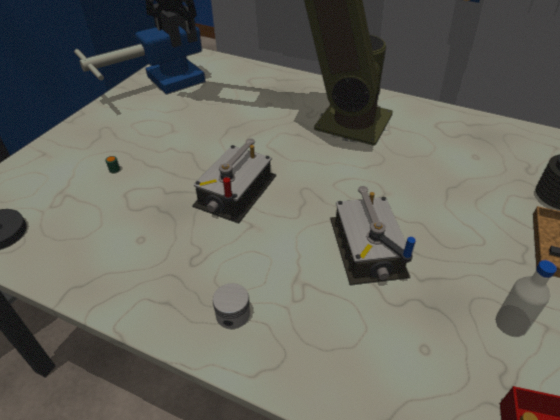

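The top view shows the red housing on the right: red handle at (351,203), screw at (372,234), spanner running down to (374,290), and the yellow mark up and to the right at (383,220). The scene view agrees, with the red handle at (227,187). Next I'll measure.

```bash
cat > h.py <<'E'
import cv2,numpy as np
def ray(m,uv):
    K=m['intrinsics'];T=m['world_to_cam'];R=T[:3,:3]
    return -R.T@T[:3,3], R.T@np.linalg.inv(K)@np.r_[uv,1.]
def onz(m,uv,z):
    o,d=ray(m,uv);return o+d*(z-o[2])/d[2]
def proj(m,p):
    T=m['world_to_cam'];c=m['intrinsics']@(T[:3,:3]@p+T[:3,3]);return c[:2]/c[2]
def two(m1,a,m2,b):
    o1,d1=ray(m1,a);o2,d2=ray(m2,b)
    s=np.linalg.lstsq(np.c_[d1,-d2],o2-o1,rcond=None)[0];p,q=o1+s[0]*d1,o2+s[1]*d2
    return (p+q)/2,np.linalg.norm(p-q)
def blobs(im,col):
    h=cv2.cvtColor(im,cv2.COLOR_RGB2HSV)
    if col=='red': k=cv2.inRange(h,(0,170,50),(6,255,255))|cv2.inRange(h,(172,170,50),(180,255,255))
    if col=='yellow': k=cv2.inRange(h,(24,180,90),(34,255,255))
    if col=='blue': k=cv2.inRange(h,(105,170,60),(125,255,255))
    n,l,st,c=cv2.connectedComponentsWithStats(k)
    return [(st[i].tolist(),c[i].round(1).tolist()) for i in range(1,n) if 8<st[i,4]<600]
E
python3 - <<'E'
from station import r
from h import *
out=[]
for n,b in(('top',(320,180,420,300)),('scene',(180,120,290,225))):
    im=cv2.imread(f'pics/{n}0.png')[...,::-1].copy();m=r.camera_model(n)
    for c in('red','yellow','blue'):print(n,c,blobs(im,c))
    x0,y0,x1,y1=b
    c=cv2.resize(im[y0:y1,x0:x1],None,fx=5 if n=='top' else 4,fy=5 if n=='top' else 4,interpolation=cv2.INTER_CUBIC)
    c=cv2.convertScaleAbs(c,alpha=1.8);out.append(c[...,::-1])
h=max(o.shape[0] for o in out)
cv2.imwrite('pics/crop.png',cv2.resize(np.hstack([cv2.copyMakeBorder(o,0,h-o.shape[0],0,0,0) for o in out]),None,fx=.8,fy=.8))
E
```

```text
top red [([0, 80, 18, 4, 20], [8.1, 81.4]), ([349, 199, 7, 7, 36], [352.0, 202.1])]
top yellow [([202, 193, 6, 16, 60], [204.8, 201.0]), ([376, 213, 12, 14, 57], [381.7, 219.8])]
top blue [([41, 188, 13, 12, 119], [47.1, 193.7]), ([160, 199, 7, 7, 34], [163.4, 201.8])]
scene red [([223, 177, 8, 20, 100], [226.9, 186.2])]
scene yellow [([200, 180, 16, 5, 32], [207.5, 182.0]), ([361, 245, 11, 13, 55], [365.4, 250.6])]
scene blue [([194, 0, 19, 25, 214], [203.6, 12.0]), ([135, 28, 33, 16, 257], [150.8, 35.2]), ([180, 28, 5, 7, 18], [182.1, 31.1]), ([147, 64, 12, 10, 40], [153.4, 68.2]), ([157, 64, 44, 21, 229], [177.5, 76.8]), ([404, 238, 11, 19, 110], [408.9, 246.7]), ([539, 261, 17, 16, 189], [546.8, 268.0])]
```

View pics/crop.png

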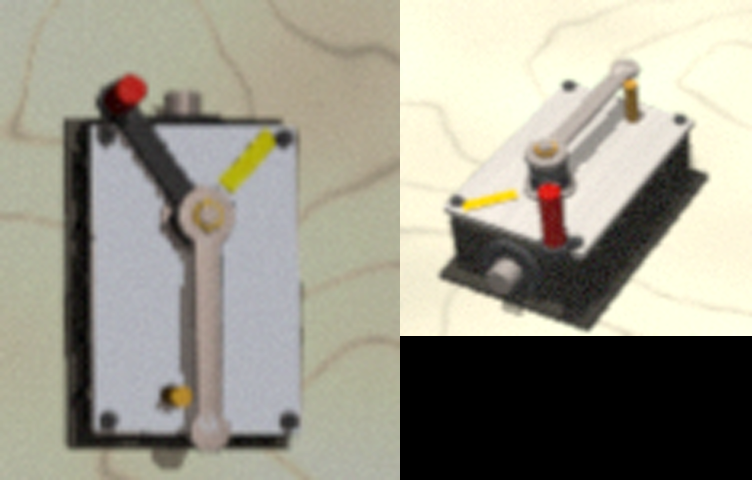

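The crop shows, in full-image pixels: screw centre at top (372,233.5) and scene (225.3,167.8), spanner tip at top (372.2,287.5), handle top at top (352.7,202.5), and peg at top (365,279).

```bash
python3 - <<'E'
from station import r
from h import *
t=r.camera_model('top');s=r.camera_model('scene')
S1=onz(t,(372,233.5),.114);print('screw',S1,onz(s,(225.3,167.8),.114),two(t,(372,233.5),s,(225.3,167.8)))
tip=onz(t,(372.2,287.5),.107);print('tip',tip)
h1=onz(t,(352.5,202.2),.136);h2=onz(s,(226.9,186.2),.1135)
print('handle',h1,h2,two(t,(352,202.1),s,(226.9,186.2)))
y=onz(t,(381.7,219.8),.072);ys=onz(s,(207.5,182),.072);print('yellow',y,ys)
a=lambda d:np.arctan2(d[1],d[0])
print('r handle',np.linalg.norm((h1-S1)[:2]),np.linalg.norm((h2-S1)[:2]))
print('psi from tip',a(S1-tip),'yellow',a(y-S1)+.74,'handle',a(h1-S1)-.96)
print('blue',onz(t,(163.6,202),.136))
# cover corner screws z=.072
for c in((107,135),(285,139),(108,421),(289,421)):print(onz(t,(320+c[0]/4,180+c[1]/4),.072))
E
```

```text
screw [ 0.49619127 -0.18119517  0.114     ] [ 0.51107801 -0.17070611  0.114     ] (array([ 0.49650428, -0.18268298,  0.0996613 ]), np.float64(0.0032434872712907184))
tip [ 0.37189062 -0.17927423  0.107     ]
handle [ 0.56687375 -0.13392547  0.136     ] [ 0.56825215 -0.1327405   0.1135    ] (array([ 0.56927543, -0.13448531,  0.11411526]), np.float64(0.004190014511305792))
yellow [ 0.5322988  -0.21463617  0.072     ] [ 0.53541932 -0.21220536  0.072     ]
r handle 0.08503197712189205 0.08683677476534288
psi from tip -0.015452744113189887 yellow -0.007076426442336747 handle -0.3705487819697113
blue [0.56953272 0.29856306 0.136     ]
[ 0.54755244 -0.12991979  0.072     ]
[ 0.54451885 -0.23835401  0.072     ]
[ 0.37591535 -0.12640455  0.072     ]
[ 0.37513475 -0.23463606  0.072     ]
```

```bash
cat >> h.py <<'E'
from scipy.spatial.transform import Rotation as Ro
def goal(s,xyz,yaw):
    "shift (mm) and rotvec in tool axes to tool pointing down, tool x at yaw"
    q=s['tool_rot'];R=Ro.from_quat([q[1],q[2],q[3],q[0]])
    G=Ro.from_matrix(np.array([[np.cos(yaw),np.sin(yaw),0],[np.sin(yaw),-np.cos(yaw),0],[0,0,-1.]]))
    return (R.inv().apply(np.array(xyz)-s['eef_pos'])*1000).round(1),(R.inv()*G).as_rotvec().round(4)
E
python3 - <<'E'
from station import r
from h import *
print(goal(r.read_state(),(.568,-.134,.22),.589))
E
```

```text
(array([ 521.7, -313. ,   19.1]), array([-0.0018, -0.0005, -0.3562]))
```

>>> play_rows --increments '[{"xyz": [43,-26,0],"delta_rot": [0,0,0],"hand": 85},{"xyz": [86,-52,0],"delta_rot": [0,0,0],"hand": 85},{"xyz": [130,-78,0],"delta_rot": [0,0,0],"hand": 85},{"xyz": [174,-104,0],"delta_rot": [0,0,0],"hand": 85},{"xyz": [217,-130,0],"delta_rot": [0,0,0],"hand": 85}]'

```text
time: 0.72
eef_pos: [0.3146, -0.3815, 0.239]
tool_rot: [-0.0, 0.993, 0.116, -0.0]
contact_force: [0.6, -0.7, -1.1]
grip_width: 0.0854
```

>>> play_rows --increments '[{"xyz": [43,-26,0],"delta_rot": [0,0,0],"hand": 85},{"xyz": [86,-52,0],"delta_rot": [0,0,0],"hand": 85},{"xyz": [130,-78,0],"delta_rot": [0,0,0],"hand": 85},{"xyz": [174,-104,0],"delta_rot": [0,0,0],"hand": 85},{"xyz": [217,-130,0],"delta_rot": [0,0,0],"hand": 85}]'

```text
time: 1.35
eef_pos: [0.4958, -0.2049, 0.239]
tool_rot: [-0.0, 0.993, 0.116, -0.0]
contact_force: [0.0, 0.2, 0.3]
grip_width: 0.0847
```

```bash
python3 - <<'E'
from station import r
from h import *
s=r.read_state();print(s['time'],s['eef_pos'],s['joint_pos'],goal(s,(.568,-.134,.22),.589))
E
```

```text
1.35 [ 0.49579186 -0.20494409  0.23897356] [-4.70618804e-01  2.53806107e-01  1.58551648e+00 -1.52347435e-04
  1.30283534e+00  8.67201360e-01] (array([ 86.6, -52.3,  18.9]), array([-3.00e-04,  5.00e-04, -3.56e-01]))
```

>>> play_rows --increments '[{"xyz": [29,-17,0],"delta_rot": [0,0,-0.12],"hand": 85},{"xyz": [58,-35,0],"delta_rot": [0,0,-0.24],"hand": 85},{"xyz": [86.6,-52.3,0],"delta_rot": [0,0,-0.356],"hand": 85},{"xyz": [86.6,-52.3,0],"delta_rot": [0,0,-0.356],"hand": 85},{"xyz": [86.6,-52.3,0],"delta_rot": [0,0,-0.356],"hand": 85}]'

```text
time: 1.98
eef_pos: [0.5664, -0.1356, 0.2387]
tool_rot: [-0.0, 0.957, 0.29, -0.001]
contact_force: [-0.0, -0.6, 0.8]
grip_width: 0.0849
```

```bash
python3 - <<'E'
from station import r
from h import *
s=r.read_state();m=r.camera_model('wrist');im=r.capture('wrist');cv2.imwrite('pics/w1.png',cv2.convertScaleAbs(im[...,::-1],alpha=1.6))
print(s['eef_pos'],blobs(im,'red'),proj(m,np.array([.568,-.134,.138])),proj(m,np.array([.497,-.181,.114])))
E
```

```text
[ 0.56641283 -0.13557152  0.23872267] [([269, 199, 20, 20, 309], [278.4, 208.2])] [280.12724895 211.63624133] [279.87377695 291.11892964]
```

View pics/w1.png

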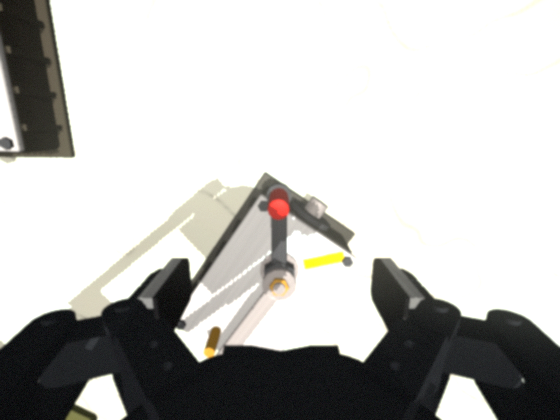

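The wrist view shows the handle top at (278,208.5), the screw top at (279,286), and the yellow mark at (325,260). I'll refine the positions from these.

```bash
python3 - <<'E'
from station import r
from h import *
m=r.camera_model('wrist');s=r.read_state()
h=onz(m,(278.4,208.7),.138);S=onz(m,(279,286),.114);y=onz(m,(325,260),.072)
a=lambda d:np.arctan2(d[1],d[0])
print(h,S,np.linalg.norm((h-S)[:2]),a(h-S),a(y-S),y)
print(goal(s,(h[0],h[1],.112),a(h-S)),goal(s,(.568,-.134,.112),.589))
E
```

```text
[ 0.56907908 -0.13185204  0.138     ] [ 0.50082065 -0.17763568  0.114     ] 0.0821909666619808 0.590817072132888 -0.8286676542446357 [ 0.53447339 -0.21433439  0.072     ]
(array([  4.7,  -1.7, 126.9]), array([-0.0007,  0.0012, -0.003 ])) (array([  2.6,  -0.5, 126.9]), array([-0.0007,  0.0012, -0.0012]))
```

>>> play_rows --increments '[{"xyz": [3.5,-1,30],"delta_rot": [0,0,0],"hand": 85},{"xyz": [3.5,-1,60],"delta_rot": [0,0,0],"hand": 85},{"xyz": [3.5,-1,85],"delta_rot": [0,0,0],"hand": 85},{"xyz": [3.5,-1,108],"delta_rot": [0,0,0],"hand": 85},{"xyz": [3.5,-1,126],"delta_rot": [0,0,0],"hand": 85}]'

```text
time: 2.65
eef_pos: [0.5682, -0.1337, 0.1124]
tool_rot: [-0.0, 0.957, 0.289, -0.001]
contact_force: [-0.2, 0.2, 0.3]
grip_width: 0.0854
```

>>> play_rows --increments '[{"xyz": [0,0,0],"delta_rot": [0,0,0],"hand": 45},{"xyz": [0,0,0],"delta_rot": [0,0,0],"hand": 30},{"xyz": [0,0,0],"delta_rot": [0,0,0],"hand": 22},{"xyz": [0,0,0],"delta_rot": [0,0,0],"hand": 14},{"xyz": [0,0,0],"delta_rot": [0,0,0],"hand": 10}]' --squeeze 30

```text
time: 3.28
eef_pos: [0.5699, -0.1327, 0.1143]
tool_rot: [0.0, 0.957, 0.29, 0.001]
contact_force: [-1.2, 0.3, 6.0]
grip_width: 0.0173
```

>>> play_rows --increments '[{"xyz": [0,0,0],"delta_rot": [0,0,0],"hand": 10},{"xyz": [0,0,0],"delta_rot": [0,0,0],"hand": 10},{"xyz": [0,0,0],"delta_rot": [0,0,0],"hand": 10},{"xyz": [0,0,0],"delta_rot": [0,0,0],"hand": 10},{"xyz": [0,0,0],"delta_rot": [0,0,0],"hand": 10}]'

```text
time: 3.9
eef_pos: [0.5699, -0.1327, 0.1143]
tool_rot: [0.0, 0.957, 0.29, 0.001]
contact_force: [-0.5, 0.5, 6.4]
grip_width: 0.017
```

```bash
python3 - <<'E'
from station import r
from h import *
s=r.read_state();m=r.camera_model('wrist');im=r.capture('wrist');cv2.imwrite('pics/w2.png',cv2.convertScaleAbs(im[...,::-1],alpha=1.6))
print(s['eef_pos'],s['tool_rot'],s['contact_force'],s['grip_width'],s['torque'])
E
```

```text
[ 0.56991853 -0.13270062  0.1143208 ] [3.41770726e-04 9.56959459e-01 2.90220835e-01 5.87216941e-04] [-0.51724235  0.45826641  6.35766196] 0.016952380261682175 [ 0.21484489  0.2722242  -0.05788217]
```

View pics/w2.png

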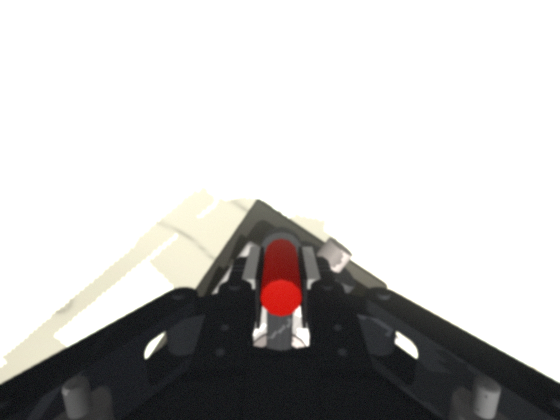

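The handle is gripped at 17 mm opening, between the pads at (281,280). Now I'll swing it clockwise along the 85 mm arc.

>>> play_rows --increments '[{"xyz": [-0.4,8.5,0],"delta_rot": [0,0,0.1],"hand": 10},{"xyz": [-1.7,17,0],"delta_rot": [0,0,0.2],"hand": 10},{"xyz": [-3.8,25.3,0],"delta_rot": [0,0,0.3],"hand": 10},{"xyz": [-6.8,33.3,0],"delta_rot": [0,0,0.4],"hand": 10},{"xyz": [-10.5,41,0],"delta_rot": [0,0,0.5],"hand": 10}]'

```text
time: 4.58
eef_pos: [0.5833, -0.1726, 0.1143]
tool_rot: [-0.0, 0.999, 0.043, -0.0]
contact_force: [-2.5, 1.3, 6.9]
grip_width: 0.0172
```

```bash
cat > st.py <<'E'
from station import r
from h import *
s=r.read_state();d=s['eef_pos'][:2]-[.498,-.180]
q=s['tool_rot'];x=Ro.from_quat([q[1],q[2],q[3],q[0]]).as_matrix()[:,0]
print('t',s['time'],s['eef_pos'].round(4),'R',np.hypot(*d).round(4),'ang',np.arctan2(d[1],d[0]).round(3),'toolx',np.arctan2(x[1],x[0]).round(3),'F',np.round(s['contact_force'],1),'M',np.round(s['torque'],2),'w',s['grip_width'].round(4),'q',np.round(s['joint_pos'],2))
E
python3 st.py
```

```text
Traceback (most recent call last):
  File "st.py", line 5, in <module>
    print('t',s['time'],s['eef_pos'].round(4),'R',np.hypot(*d).round(4),'ang',np.arctan2(d[1],d[0]).round(3),'toolx',np.arctan2(x[1],x[0]).round(3),'F',np.round(s['contact_force'],1),'M',np.round(s['torque'],2),'w',s['grip_width'].round(4),'q',np.round(s['joint_pos'],2))
                                                                                                                                                                                                                       ^^^^^^^^^^^^^^^^^^^^^
AttributeError: 'float' object has no attribute 'round'
```

>>> play_rows --increments '[{"xyz": [-0.4,8.5,0],"delta_rot": [0,0,0.1],"hand": 10},{"xyz": [-1.7,17,0],"delta_rot": [0,0,0.2],"hand": 10},{"xyz": [-3.8,25.3,0],"delta_rot": [0,0,0.3],"hand": 10},{"xyz": [-6.8,33.3,0],"delta_rot": [0,0,0.4],"hand": 10},{"xyz": [-10.5,41,0],"delta_rot": [0,0,0.5],"hand": 10}]'

```text
time: 5.2
eef_pos: [0.5761, -0.2141, 0.1143]
tool_rot: [-0.0, 0.979, -0.205, -0.0]
contact_force: [-3.4, 1.2, 7.8]
grip_width: 0.0173
```

```bash
sed -i "s/s\['grip_width'\].round(4)/round(s['grip_width'],4)/" st.py; python3 st.py
```

```text
t 5.2 [ 0.5761 -0.2141  0.1143] R 0.0852 ang -0.411 toolx -0.414 F [-3.4  1.2  7.8] M [0.39 0.46 0.17] w 0.0173 q [-0.42  0.47  1.58  0.    1.09  1.56]
```

>>> play_rows --increments '[{"xyz": [-0.2,5.1,0],"delta_rot": [0,0,0.06],"hand": 10},{"xyz": [-0.6,10.2,0],"delta_rot": [0,0,0.12],"hand": 10},{"xyz": [-1.4,15.3,0],"delta_rot": [0,0,0.18],"hand": 10},{"xyz": [-2.5,20.3,0],"delta_rot": [0,0,0.24],"hand": 10},{"xyz": [-3.6,24.4,0],"delta_rot": [0,0,0.29],"hand": 10}]'

```text
time: 5.82
eef_pos: [0.5631, -0.2348, 0.1143]
tool_rot: [-0.0, 0.939, -0.344, -0.0]
contact_force: [-3.0, 2.5, 7.2]
grip_width: 0.017
```

```bash
python3 st.py
```

```text
t 5.825 [ 0.5631 -0.2348  0.1143] R 0.0851 ang -0.7 toolx -0.702 F [-3.   2.5  7.2] M [0.37 0.46 0.22] w 0.017 q [-0.46  0.47  1.59  0.    1.08  1.81]
```

Next come small steps of about 0.015 rad, looking for the hard end in the force.

>>> play_rows --increments '[{"xyz": [0,1.3,0],"delta_rot": [0,0,0.015],"hand": 10},{"xyz": [0,2.6,0],"delta_rot": [0,0,0.03],"hand": 10},{"xyz": [-0.1,3.8,0],"delta_rot": [0,0,0.045],"hand": 10},{"xyz": [-0.1,4.5,0],"delta_rot": [0,0,0.053],"hand": 10},{"xyz": [-0.1,4.5,0],"delta_rot": [0,0,0.053],"hand": 10}]'

```text
time: 6.45
eef_pos: [0.5601, -0.2381, 0.1143]
tool_rot: [-0.0, 0.93, -0.368, -0.0]
contact_force: [-3.2, 2.5, 8.0]
grip_width: 0.0169
```

```bash
python3 st.py
```

```text
t 6.45 [ 0.5601 -0.2381  0.1143] R 0.085 ang -0.752 toolx -0.753 F [-3.2  2.5  8. ] M [0.41 0.45 0.12] w 0.0169 q [-0.47  0.47  1.59  0.    1.08  1.85]
```

>>> play_rows --increments '[{"xyz": [0,0.6,0],"delta_rot": [0,0,0.007],"hand": 10},{"xyz": [0,1.2,0],"delta_rot": [0,0,0.014],"hand": 10},{"xyz": [0,1.8,0],"delta_rot": [0,0,0.021],"hand": 10},{"xyz": [0,2.4,0],"delta_rot": [0,0,0.028],"hand": 10},{"xyz": [0,2.4,0],"delta_rot": [0,0,0.028],"hand": 10}]'

```text
time: 7.08
eef_pos: [0.5602, -0.2384, 0.1143]
tool_rot: [-0.002, 0.925, -0.381, 0.001]
contact_force: [0.7, 7.4, 6.8]
grip_width: 0.0172
```

```bash
python3 st.py
```

```text
t 7.075 [ 0.5602 -0.2384  0.1143] R 0.0853 ang -0.754 toolx -0.782 F [0.7 7.4 6.8] M [ 1.   -0.15  0.24] w 0.0172 q [-0.47  0.47  1.59  0.    1.08  1.88]
```

>>> play_rows --increments '[{"xyz": [0,1,0],"delta_rot": [0,0,0],"hand": 10},{"xyz": [0,2,0],"delta_rot": [0,0,0],"hand": 10},{"xyz": [0,3,0],"delta_rot": [0,0,0],"hand": 10},{"xyz": [0,3,0],"delta_rot": [0,0,0],"hand": 10},{"xyz": [0,3,0],"delta_rot": [0,0,0],"hand": 10}]'

```text
time: 7.7
eef_pos: [0.56, -0.2385, 0.1143]
tool_rot: [-0.004, 0.925, -0.381, 0.002]
contact_force: [7.2, 12.5, 3.9]
grip_width: 0.0174
```

```bash
python3 st.py
```

```text
t 7.7 [ 0.56   -0.2385  0.1143] R 0.0852 ang -0.756 toolx -0.782 F [ 7.2 12.5  3.9] M [ 1.78 -0.85  0.25] w 0.0174 q [-0.48  0.47  1.6   0.01  1.08  1.87]
```

The hard end is confirmed: 3 mm more command moved it only 0.2 mm, and tangential force rose to 14 N. I'll relax the push partly, then open.

>>> play_rows --increments '[{"xyz": [0,-1.5,0],"delta_rot": [0,0,0],"hand": 10},{"xyz": [0,-3.5,0],"delta_rot": [0,0,0],"hand": 10},{"xyz": [0,-3.5,0],"delta_rot": [0,0,0],"hand": 40},{"xyz": [0,-3.5,0],"delta_rot": [0,0,0],"hand": 70},{"xyz": [0,-3.5,0],"delta_rot": [0,0,0],"hand": 70}]'

```text
time: 8.32
eef_pos: [0.5592, -0.2404, 0.113]
tool_rot: [0.0, 0.924, -0.381, -0.0]
contact_force: [0.3, 0.1, 0.9]
grip_width: 0.0693
```

```bash
python3 st.py
```

```text
t 8.325 [ 0.5592 -0.2404  0.113 ] R 0.086 ang -0.779 toolx -0.782 F [0.3 0.1 0.9] M [-0.08 -0.05 -0.03] w 0.0693 q [-0.48  0.47  1.59 -0.    1.08  1.88]
```

Released. Now straight up and clear, then check.

>>> play_rows --increments '[{"xyz": [0,0,-25],"delta_rot": [0,0,0],"hand": 70},{"xyz": [0,0,-55],"delta_rot": [0,0,0],"hand": 70},{"xyz": [0,0,-90],"delta_rot": [0,0,0],"hand": 70},{"xyz": [0,0,-120],"delta_rot": [0,0,0],"hand": 70},{"xyz": [0,0,-130],"delta_rot": [0,0,0],"hand": 70}]'

```text
time: 8.95
eef_pos: [0.5602, -0.2409, 0.2453]
tool_rot: [0.0, 0.924, -0.381, 0.002]
contact_force: [0.8, 0.4, -0.0]
grip_width: 0.0701
```

```bash
python3 - <<'E'
from station import r
from h import *
m=r.camera_model('wrist');im=r.capture('wrist');cv2.imwrite('pics/w3.png',cv2.convertScaleAbs(im[...,::-1],alpha=1.5));print('wrist red',blobs(im,'red'))
for u in[b[1] for b in blobs(im,'red')]: print(onz(m,u,.136))
a=r.capture('top');b=r.capture('scene');cv2.imwrite('pics/top2.png',a[...,::-1])
for n,i in(('top',a),('scene',b)):
    for c in('red','blue'):print(n,c,blobs(i,c))
o=[cv2.convertScaleAbs(cv2.resize(i[y:y+120,x:x+100],None,fx=4,fy=4,interpolation=cv2.INTER_CUBIC),alpha=1.8) for i,x,y in((a,320,180),(b,180,120))]
cv2.imwrite('pics/chk.png',np.hstack(o)[...,::-1])
E
```

```text
wrist red [([269, 206, 19, 19, 281], [278.4, 214.4])]
[ 0.56031599 -0.23799622  0.136     ]
top red [([395, 203, 7, 6, 33], [398.2, 205.4])]
top blue [([41, 188, 13, 13, 122], [47.2, 193.7]), ([160, 199, 7, 7, 35], [163.4, 201.9]), ([553, 406, 7, 14, 57], [557.1, 414.2])]
scene red [([187, 164, 9, 18, 88], [190.9, 172.7]), ([502, 412, 12, 8, 37], [508.0, 415.9])]
scene blue [([181, 0, 32, 25, 284], [200.0, 9.5]), ([135, 31, 9, 11, 44], [140.1, 35.1]), ([191, 66, 11, 11, 60], [195.4, 72.0]), ([404, 237, 11, 20, 120], [408.8, 246.9]), ([539, 261, 17, 16, 198], [546.5, 268.1])]
```

View pics/w3.png

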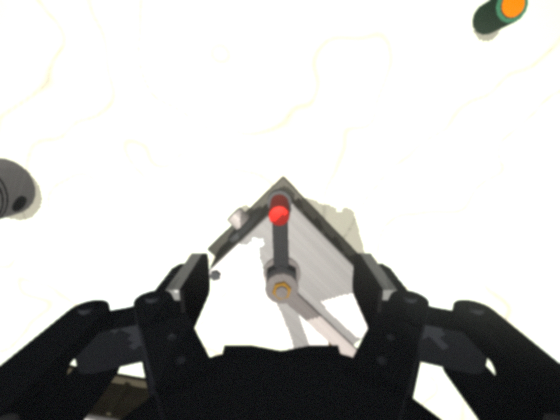

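View pics/chk.png

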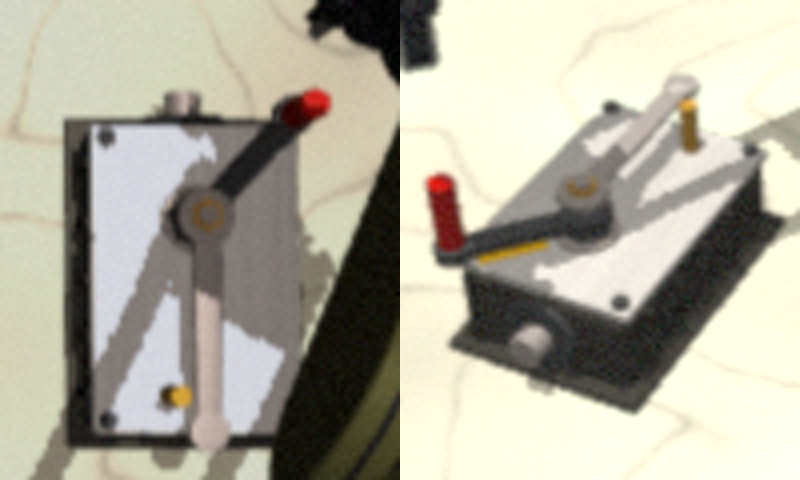

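The wrist view shows the handle at (278,214), standing free between the open jaws. In the crops, the lever covers the yellow mark and the spanner tip is at crop (208,431), against (209,431) before. The blue handle is at top (163.4,201.9), unchanged. Handing in.

```bash
python3 -c "
from station import r
print(r.read_state()['time'],r.job_done())"
```

```text
the job is handed in; nothing more can be done
9.1 None
```

I gripped the red handle and swung it clockwise about 1.34 rad along its 85 mm arc to the hard end. I then eased off the push, opened the gripper, lifted clear and handed in at 9.1 s.

**Hard end:** 3 mm more commanded travel moved the handle only about 0.2 mm, while the push rose to about 14 N.

**Lever position:** the lever covers the yellow mark. Its measured direction is -0.750 rad, against about -0.752 expected from -0.74 plus the housing's small measured tilt.

**Spanner and blue handle:** the spanner tip moved a quarter of an image pixel or less, about 0.6 mm. The blue handle moved 0.1 pixel. Both are within reading error.

**Disagreement:** the screw position from the scene camera was about 15 mm off the top camera's, so I discarded it. The wrist camera agreed with the top camera to about 6 mm, and the handle's measured distance from the screw came out at 82 to 87 mm, against the 85 mm given.

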